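# Close the griddle-bench tub with the lid that fits

### The job

Close the open tub on the griddle bench: of the three look-alike lids, pick the one whose size fits the tub's mouth, set it in and press it straight down until it snaps fully home all round, then let go. The two lids that do not fit should be lying flat, knob up, on the bench, clear of the tub, when you finish.

Things in the scene. Friction and masses are not known exactly. Their poses are not given: they have to be found in the camera images.
- tub: Open empty white plastic tub, fixed to the bench: 128 mm across, 95 high, mouth 123. Origin: centre of underside, z up. Three spring plungers inside the rim leave a 97 mm circle: the fitting lid, set in, stands 13 mm high until a straight push down of about 10 N (25 N is fine) snaps it past them and its disc rests on the rim, lid origin 68 mm above the tub's.
- lid_middle: White plastic lid, round black knob in its centre. Origin: centre of underside, z up. Disc 144 mm across, 27 to 32 mm above origin; plug below it 102 mm at its widest, tapering to 76 at the bottom. Knob 28 mm thick, 32 to 66 mm above origin; grip it 54 mm above. Lies knob up on the bench. The one that fits the tub: snaps in, covers the rim. 120 g.
- lid_small: White plastic lid, round black knob in its centre. Origin: centre of underside, z up. Disc 116 mm across, 27 to 32 mm above origin; plug below it 74 mm at its widest, tapering to 48 at the bottom. Knob 28 mm thick, 32 to 66 mm above origin; grip it 54 mm above. Lies knob up on the bench. Too small: sinks into the mouth, no snap. 90 g.
- lid_wide: White plastic lid, round black knob in its centre. Origin: centre of underside, z up. Disc 172 mm across, 27 to 32 mm above origin; plug below it 130 mm at its widest, tapering to 104 at the bottom. Knob 28 mm thick, 32 to 66 mm above origin; grip it 54 mm above. Lies knob up on the bench. Too wide to enter the mouth. 150 g.
There are look-alikes about, which are no part of the job. What is shaped like the lid_middle but red is not meant. Leave any yellow look-alike of the lid_small alone.

How it is judged:
On the way:
1. the fitting lid is over the tub's mouth, above the rim (horizontal distance between lid_middle and tub below 0.04 m and z of lid_middle in the frame of tub above 0.08 m), for 0.05 s.
At the end, for the whole second after the job is handed in: The 144 mm lid is snapped home: centred on the tub within 12 mm, level within 0.05 rad, origin 63 to 71.5 mm above the tub's, at rest. The other two lids lie knob up on the bench (origin below 20 mm, level within 0.15 rad), centres over 115 mm from the tub's (horizontal distance between lid_middle and tub below 0.012 m and z of lid_middle in the frame of tub between 0.063 and 0.0715 m and angle between lid_middle's own z axis and vertical below 0.05 rad and linear speed of lid_middle below 0.02 m/s and height (world z) of each of lid_small, lid_wide below 0.02 m and angle between each of lid_small, lid_wide's own z axis and vertical below 0.15 rad and horizontal distance between each of lid_small, lid_wide and tub above 0.115 m); the robot touches nothing.
It also fails if it takes over 35 s, if anything falls off the work surface, if the arm or the gripper's body presses on something with over 40 N, if the wrist force passes 120 N, or if a joint passes its speed limit or range.

### The arm

A 6-joint arm with a two-finger parallel gripper is mounted at the origin on the work surface. World frame = base frame: x ahead of the robot, y to its left, z up, the work surface at z = 0. Lengths are in m, angles in rad, forces in N, time in s.
With the tool pointing down it reaches from about 0.35 to 0.975 m from the base axis. Payload 4.9 kg.
Tool frame: the origin (TCP) lies at the very end of the fingers, on their centre line; the grasp point (between the pads) lies 19 mm behind it; z points along the fingers, y is the direction in which the jaws open and shut (so a half turn about z gives the same grasp; the last joint's range is limited). The gripper opens to 85 mm and grips with 20 to 120 N. Pads are 22 mm wide; open, the fingers measure 114 mm over their backs; the gripper's body (76 mm by 85 mm) begins 54 mm behind the grasp point. The pads swing forward as they close: fully open they stand 13 mm farther back than shut.
Start: joints at [-1.392, 0.053, 1.613, -0, 1.476, -0.119], TCP at [0.183, -0.597, 0.231] pointing down, gripper open.
Joint ranges: [-3.01, 3.01], [-1.01, 2.22], [0.06, 2.58], [-1.02, 4.17], [0.09, 2.62], [-3.14, 3.14]. Speed limits (rad/s): [2.57, 2.57, 3.14, 3.14, 3.14, 3.14].

### API

Orientations are given as a unit quaternion [w, x, y, z].
In Python, from workcell import env gives the robot as it stands.
- The arm moves only by the tool arm_command, never from a script. Its argument "targets" is a list of rows, each an object with "linear": the shift along the tool's x, y, z in m, a list of three; "roll": the turn about the tool's z in rad. In form: [{"linear": [x, y, z], "roll": roll}, ...]. A call has 1 to 10 rows; each row is the pose to reach, as a shift and turn from the pose measured when the call began, along the tool's axes at that moment; what a row does not reach only later rows make up. A row lasts 1/12 s, in which the tool goes at most 41.7 mm and 7.16 degrees, less where a joint would pass 70% of its speed; a pose out of reach is approached as far as the arm can. A call with a gripper value outside its range is refused whole. "gripper" is the finger opening in m, from 0 to 0.0854, set as the call begins (left out, the last holds). The fingers move at their own pace and stop on an object; "newtons" is the grip in N (left out, the last holds). Time passes only in rows, so rows that repeat a pose let the fingers close. It gives the time, the measured TCP pose, the force and the opening at its end, in the units of the state.
- env.state(): the state, without advancing time (a new reading comes with each control period).
- env.snapshot(name): name is "scene" or "top" or "wrist"; returns a dict with "image" (420x560x3 uint8, blue, green, red), "fx", "fy", "cx", "cy" (pixels), "position" and "orientation" of the camera in the world. Camera axes: x right, y down, z forward; pixel columns grow to the right and rows downward; lengths in m; the calibration is good to about 2 mm. The wrist camera is an equidistant fisheye: a pixel r from the principal point sees the ray r / f radians off the axis. A picture is of the moment at which its call begins. There is no depth.
- env.close_job(): hands the job in, once; it reports no verdict.
Trained networks look in the newest picture that a camera, given by its name, has taken for a name from the list of things; names that differ only in an ending like _2 or _b are one class to them, and where a whole thing is asked for, a point or a joint stands for the part that bears it (a point fixed in the world has none). Each returns a list of dicts, best first, with "score" (0 to 1); they miss things now and then, are a little off and sometimes report something else, mostly with a low value. They report only what shows in the picture. A call takes as long as a camera call. They do not tell look-alikes from the thing itself.
- env.find_in(camera, label): "location" ([x, y, z] in m, in world coordinates, good to about 4 mm: the middle of the surface that is visible of it).
- env.masks_of(camera, label): "pixels" (420x560 bool, what is visible of it).
- env.pinpoint(camera, label): "location" ([x, y, z] in m, in world coordinates, good to about 4 mm: a listed point, or the origin of a listed thing).
The state is a dict: "time_s": time; "joint_positions": joint angles; "qvel": joint speeds; "joint_efforts": joint torques, N m; "position": TCP position; "eef_rot": TCP orientation; "ft_force": force on the tool from outside, world axes, zero at the start; "moment": the same for the moment, N m; "gripper_width": finger opening in m.
Only numpy, scipy, OpenCV 4.12 (cv2) and the standard library are available. Lean on these libraries where they do the work, as an engineer would, in place of code of your own. Each camera call takes 0.05 s, during which the arm holds its last target. There are 200 camera calls.

## Working session

There is one attempt and no reset: what is moved stays moved. The work goes in short steps, Python scripts to look and compute and a tool call to move; the robot and the scene stay as the last step left them, time stands still between calls to the robot, and variables do not carry over. Pictures are saved under pics/ and viewed, about 8 in all and at most 12, crops included, and the job is handed in when it is done.

Besides the shell and the picture viewer there is one more tool, called as name([rows], argument=value, ...), one row to a line, values as JSON. arm_command: Moves the arm, as the interface text tells. Its arguments: {"type":"object","properties":{"targets":{"type":"array","items":{"type":"object","properties":{"linear":{"type":"array","items":{"type":"number"}},"roll":{"type":"number"}}}},"gripper":{"type":"number"},"newtons":{"type":"number"}},"required":["targets"]}

```bash
mkdir -p pics; python3 - <<'E'
from workcell import env
import cv2
for c in ["scene","top"]:
    s=env.snapshot(c); cv2.imwrite(f"pics/{c}0.png",s["image"])
    print(c,s["fx"],s["cx"],s["cy"],s["position"],s["orientation"])
    for l in ["tub","lid_middle","lid_small","lid_wide"]:
        print(l,[(round(d["score"],2),[round(float(v),3) for v in d["location"]]) for d in env.pinpoint(c,l)])
s=env.state();print(s)
E
```

```text
scene 415.98249851350073 285.10764333105027 211.91765992583345 [1.1446427  0.12566605 0.88535793] [-0.23711176  0.64580433  0.67801187 -0.25887196]
tub [(0.88, [0.428, -0.283, 0.002])]
lid_middle [(0.73, [0.652, 0.461, -0.001]), (0.61, [0.615, 0.252, -0.0]), (0.56, [0.411, 0.249, -0.003])]
lid_small [(0.81, [0.204, 0.32, 0.002]), (0.65, [0.439, 0.042, 0.001]), (0.62, [0.336, 0.404, 0.001]), (0.16, [0.647, -0.097, -0.001])]
lid_wide [(0.57, [0.649, -0.096, 0.0])]
top 409.2222538044939 285.8688397849814 213.37714095313802 [0.32622563 0.07366478 1.08004634] [-0.03843991  0.71386369 -0.69788097  0.04339538]
tub [(0.82, [0.426, -0.284, 0.0])]
lid_middle [(0.87, [0.649, 0.461, 0.001]), (0.82, [0.616, 0.254, -0.002]), (0.76, [0.414, 0.25, 0.001])]
lid_small [(0.86, [0.44, 0.042, -0.0]), (0.57, [0.339, 0.403, -0.002])]
lid_wide [(0.57, [0.646, -0.093, -0.003])]
{'time_s': 0.5, 'joint_positions': array([-1.39196170e+00,  5.27443434e-02,  1.61294708e+00, -1.47615114e-05,
        1.47598831e+00, -1.18981714e-01]), 'qvel': array([-6.54141900e-04,  5.10189030e-05, -8.36597170e-04, -1.34374482e-03,
        8.84893147e-04, -5.92547286e-04]), 'joint_efforts': array([-9.58415076e-04, -3.93218029e+01, -3.70027614e+01, -1.55266966e-04,
        1.37686686e-03, -2.91362454e-06]), 'position': array([ 0.18339668, -0.59744872,  0.2312479 ]), 'eef_rot': array([-4.33047956e-05,  9.88933545e-01,  1.48359163e-01, -8.64721638e-06]), 'ft_force': array([-0.41803151,  0.8886162 , -0.1115835 ]), 'moment': array([ 0.00785617,  0.01479422, -0.02611663]), 'gripper_width': 0.08561985277747997}
```

View pics/top0.png

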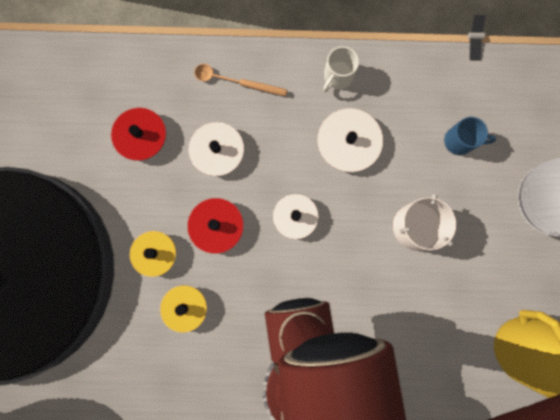

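View pics/scene0.png

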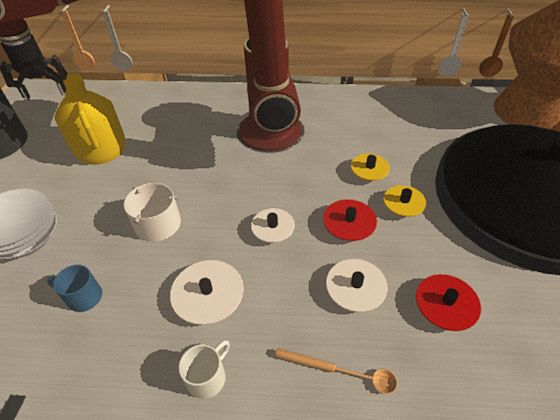

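arm_command([
  {"linear": [0.03,0.01,-0.04],"roll": 0},
  {"linear": [0.06,0.02,-0.07],"roll": 0},
  {"linear": [0.1,0.03,-0.1],"roll": 0},
  {"linear": [0.14,0.04,-0.12],"roll": 0},
  {"linear": [0.18,0.04,-0.13],"roll": 0},
  {"linear": [0.66,-0.69,-0.12],"roll": 0},
  {"linear": [0.66,-0.69,-0.12],"roll": 0},
  {"linear": [0.66,-0.69,-0.12],"roll": 0},
  {"linear": [0.66,-0.69,-0.12],"roll": 0},
  {"linear": [0.66,-0.69,-0.12],"roll": 0},
])

```text
time_s: 1.33
position: [0.4092, -0.3868, 0.353]
eef_rot: [-0.0, 0.989, 0.148, 0.0]
ft_force: [0.9, -0.6, 0.4]
gripper_width: 0.0856
```

arm_command([
  {"linear": [0.386,-0.552,0.1],"roll": 0},
  {"linear": [0.386,-0.552,0.1],"roll": 0},
  {"linear": [0.386,-0.552,0.1],"roll": 0},
  {"linear": [0.386,-0.552,0.1],"roll": 0},
  {"linear": [0.386,-0.552,0.1],"roll": 0},
  {"linear": [0.386,-0.552,0.1],"roll": 0},
  {"linear": [0.386,-0.552,0.1],"roll": 0},
  {"linear": [0.386,-0.552,0.1],"roll": 0},
  {"linear": [0.386,-0.552,0.1],"roll": 0},
  {"linear": [0.386,-0.552,0.1],"roll": 0},
])

```text
time_s: 2.17
position: [0.5357, 0.0056, 0.2921]
eef_rot: [0.0, 0.989, 0.148, 0.001]
ft_force: [1.3, -0.6, 0.5]
gripper_width: 0.0856
```

arm_command([
  {"linear": [0.149,-0.214,0.12],"roll": 0},
  {"linear": [0.149,-0.214,0.12],"roll": 0},
  {"linear": [0.149,-0.214,0.12],"roll": 0},
  {"linear": [0.149,-0.214,0.12],"roll": 0},
  {"linear": [0.149,-0.214,0.12],"roll": 0},
  {"linear": [0.149,-0.214,0.12],"roll": 0},
  {"linear": [0.149,-0.214,0.12],"roll": 0},
  {"linear": [0.149,-0.214,0.12],"roll": 0},
  {"linear": [0.149,-0.214,0.12],"roll": 0},
  {"linear": [0.149,-0.214,0.12],"roll": 0},
])

```text
time_s: 3.0
position: [0.6156, 0.2537, 0.1723]
eef_rot: [0.0, 0.989, 0.148, 0.001]
ft_force: [0.8, 0.7, 0.7]
gripper_width: 0.085
```

```bash
cat > h.py <<'E'
from workcell import env
import cv2,numpy as np
from scipy.spatial.transform import Rotation as R
def rot(q): return R.from_quat(np.roll(np.asarray(q),-1)).as_matrix()
def proj(s,p):  # wrist fisheye projection
    c=rot(s["orientation"]).T@(np.asarray(p)-s["position"])
    t=np.arctan2(np.hypot(c[0],c[1]),c[2]); u=c[:2]/np.hypot(c[0],c[1])*t
    return np.array([s["fx"]*u[0]+s["cx"],s["fy"]*u[1]+s["cy"]])
def ray(s,px):
    a=np.array([(px[0]-s["cx"])/s["fx"],(px[1]-s["cy"])/s["fy"]]); t=np.hypot(*a)
    return rot(s["orientation"])@np.r_[a/t*np.sin(t),np.cos(t)]
def hit(s,px,z):
    r=ray(s,px); return s["position"]+r*(z-s["position"][2])/r[2]
def shift(d):
    return rot(env.state()["eef_rot"]).T@np.asarray(d)
E
python3 - <<'E'
from h import *
s=env.snapshot("wrist"); im=s["image"].copy(); cv2.imwrite("pics/w1.png",im)
print(s["position"],s["fx"])
for l in ["lid_middle","lid_small","lid_wide"]:
    print(l,[(round(d["score"],2),np.round(d["location"],3)) for d in env.pinpoint("wrist",l)])
st=env.state();print(st["position"],st["eef_rot"])
E
```

```text
[0.69224224 0.27726353 0.31543411] 325.19226210127806
lid_middle [(0.95, array([0.414, 0.247, 0.002])), (0.92, array([0.652, 0.461, 0.004])), (0.86, array([0.616, 0.254, 0.   ]))]
lid_small []
lid_wide [(0.83, array([ 0.649, -0.104, -0.   ])), (0.28, array([0.618, 0.255, 0.002]))]
[0.61616948 0.25282781 0.17378992] [7.92032669e-05 9.89065359e-01 1.47467123e-01 1.77667131e-03]
```

View pics/w1.png

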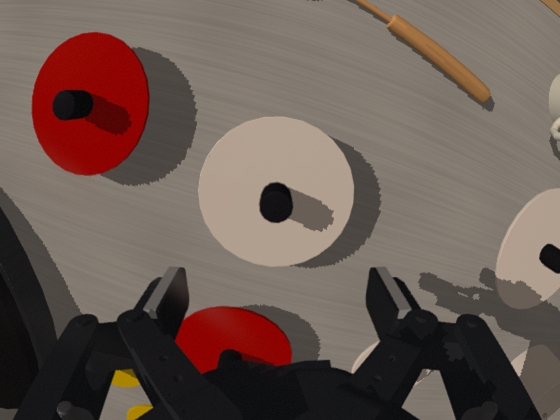

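arm_command([
  {"linear": [0.0,-0.001,0.04],"roll": 0},
  {"linear": [0.0,-0.001,0.08],"roll": 0},
  {"linear": [0.0,-0.001,0.11],"roll": 0},
  {"linear": [0.0,-0.001,0.125],"roll": 0},
  {"linear": [0.0,-0.001,0.137],"roll": 0},
  {"linear": [0.0,-0.001,0.137],"roll": 0},
  {"linear": [0.0,-0.001,0.137],"roll": 0},
])

```text
time_s: 3.78
position: [0.6174, 0.2538, 0.0382]
eef_rot: [-0.0, 0.989, 0.147, 0.003]
ft_force: [-0.3, 0.6, 0.7]
gripper_width: 0.0855
```

arm_command([
  {"linear": [0,0,0],"roll": 0},
  {"linear": [0,0,0],"roll": 0},
  {"linear": [0,0,0],"roll": 0},
  {"linear": [0,0,0],"roll": 0},
  {"linear": [0,0,0],"roll": 0},
  {"linear": [0,0,0],"roll": 0},
  {"linear": [0,0,0],"roll": 0},
  {"linear": [0,0,0],"roll": 0},
], gripper=0.015, newtons=70)

```text
time_s: 4.45
position: [0.6182, 0.2541, 0.0395]
eef_rot: [-0.0, 0.989, 0.147, 0.004]
ft_force: [-0.4, 0.5, 5.5]
gripper_width: 0.0261
```

arm_command([
  {"linear": [0,0,-0.03],"roll": 0},
  {"linear": [0,0,-0.07],"roll": 0},
  {"linear": [0,0,-0.11],"roll": 0},
  {"linear": [0,0,-0.15],"roll": 0},
  {"linear": [0,0,-0.19],"roll": 0},
  {"linear": [0,0,-0.2],"roll": 0},
  {"linear": [0,0,-0.2],"roll": 0},
])

```text
time_s: 5.03
position: [0.6188, 0.2544, 0.2447]
eef_rot: [-0.001, 0.989, 0.147, 0.008]
ft_force: [-0.4, -0.2, -1.0]
gripper_width: 0.0258
```

```bash
python3 - <<'E'
from h import *
st=env.state();print(st["position"],st["eef_rot"],st["ft_force"],st["gripper_width"])
print(shift(np.array([.427,-.2835,.24])-st["position"]))
s=env.snapshot("wrist"); cv2.imwrite("pics/w2.png",s["image"])
print([(round(d["score"],2),np.round(d["location"],3)) for d in env.pinpoint("wrist","lid_middle")])
E
```

```text
[0.6187507  0.25442506 0.24466616] [-7.12036793e-04  9.89053883e-01  1.47340214e-01  7.92273950e-03] [-0.36887454 -0.24819317 -1.01221722] 0.025750969436509195
[-3.40250029e-01  4.58675587e-01 -3.12860978e-04]
[(0.67, array([0.621, 0.253, 0.206]))]
```

View pics/w2.png

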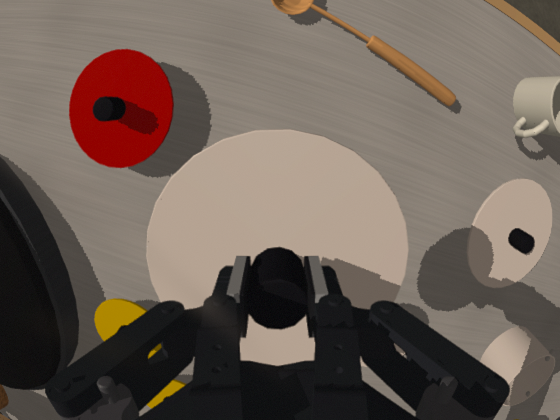

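arm_command([
  {"linear": [-0.34,0.459,0.0],"roll": 0},
  {"linear": [-0.34,0.459,0.0],"roll": 0},
  {"linear": [-0.34,0.459,0.0],"roll": 0},
  {"linear": [-0.34,0.459,0.0],"roll": 0},
  {"linear": [-0.34,0.459,0.0],"roll": 0},
  {"linear": [-0.34,0.459,0.0],"roll": 0},
  {"linear": [-0.34,0.459,0.0],"roll": 0},
  {"linear": [-0.34,0.459,0.0],"roll": 0},
  {"linear": [-0.34,0.459,0.0],"roll": 0},
  {"linear": [-0.34,0.459,0.0],"roll": 0},
])

```text
time_s: 5.97
position: [0.4739, -0.1394, 0.2327]
eef_rot: [-0.002, 0.989, 0.147, -0.0]
ft_force: [1.2, -1.1, -0.2]
gripper_width: 0.0266
```

```bash
python3 - <<'E'
from h import *
st=env.state();print(st["position"],st["eef_rot"])
s=env.snapshot("wrist")
for l in ["lid_middle","tub"]: print(l,[(round(d["score"],2),np.round(d["location"],3)) for d in env.pinpoint("wrist",l)])
st=env.state();print(st["position"],shift(np.array([.427,-.2835,.20])-st["position"]))
E
```

```text
[ 0.47393614 -0.13939338  0.23271032] [-1.89867826e-03  9.89071662e-01  1.47423212e-01 -1.99898953e-04]
lid_middle [(0.86, array([0.412, 0.246, 0.004])), (0.79, array([ 0.475, -0.142,  0.192]))]
tub []
[ 0.47425168 -0.14024541  0.23302964] [-0.0862574   0.12387891  0.03254585]
```

arm_command([
  {"linear": [-0.022,0.031,0.01],"roll": 0},
  {"linear": [-0.043,0.062,0.02],"roll": 0},
  {"linear": [-0.065,0.093,0.03],"roll": 0},
  {"linear": [-0.08,0.115,0.032],"roll": 0},
  {"linear": [-0.086,0.124,0.033],"roll": 0},
  {"linear": [-0.086,0.124,0.033],"roll": 0},
  {"linear": [-0.086,0.124,0.033],"roll": 0},
])

```text
time_s: 6.7
position: [0.4274, -0.2821, 0.1981]
eef_rot: [-0.003, 0.989, 0.145, -0.001]
ft_force: [0.2, 0.5, -0.9]
gripper_width: 0.0263
```

```bash
python3 - <<'E'
from h import *
st=env.state();print(st["position"],st["eef_rot"],st["ft_force"])
for c in ["wrist","scene","top"]:
    s=env.snapshot(c); cv2.imwrite(f"pics/{c}3.png",s["image"][120:300,60:260].repeat(3,0).repeat(3,1) if c=="scene" else s["image"])
    for l in ["lid_middle","tub"]: print(c,l,[(round(d["score"],2),np.round(d["location"],3)) for d in env.pinpoint(c,l)])
st=env.state();print(st["position"],shift(np.array([.427,-.2835,.13])-st["position"]))
E
```

```text
[ 0.42744243 -0.28211746  0.19807304] [-3.32666129e-03  9.89462987e-01  1.44746144e-01 -6.96077903e-04] [ 0.19576562  0.53797109 -0.88778959]
wrist lid_middle [(0.78, array([ 0.427, -0.284,  0.158]))]
wrist tub []
scene lid_middle [(0.94, array([ 0.65 ,  0.46 , -0.005])), (0.77, array([ 0.426, -0.283,  0.159])), (0.67, array([ 0.417,  0.252, -0.001]))]
scene tub [(0.59, array([ 0.428, -0.287,  0.001]))]
top lid_middle [(0.74, array([ 0.427, -0.284,  0.161])), (0.74, array([0.413, 0.247, 0.002])), (0.65, array([ 0.648,  0.463, -0.003])), (0.5, array([ 0.425, -0.285, -0.001]))]
top tub [(0.62, array([ 0.422, -0.286, -0.   ]))]
[ 0.42760204 -0.28310048  0.19979457] [-0.00073045  0.00044376  0.06979308]
```

View pics/scene3.png

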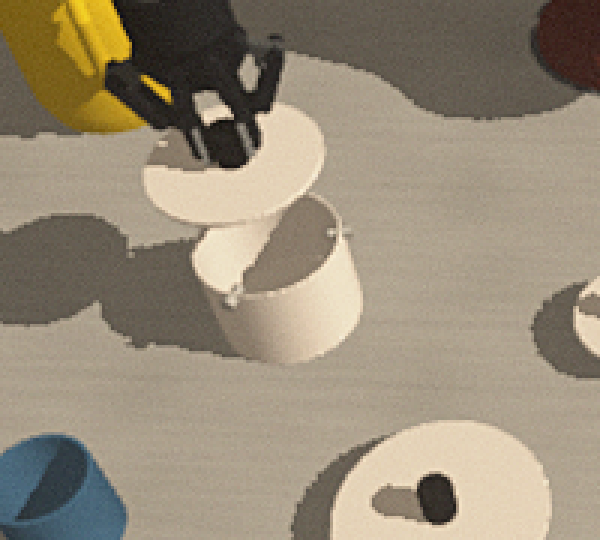

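The lid is held level above the tub mouth (lid at crop px (235,165), mouth at (270,240)). All the estimates agree within about 3 mm, so I'm lowering it.

arm_command([
  {"linear": [-0.0005,0.001,0.03],"roll": 0},
  {"linear": [-0.0005,0.001,0.05],"roll": 0},
  {"linear": [-0.0005,0.001,0.065],"roll": 0},
  {"linear": [-0.0005,0.001,0.073],"roll": 0},
  {"linear": [-0.0005,0.001,0.077],"roll": 0},
  {"linear": [-0.0005,0.001,0.079],"roll": 0},
  {"linear": [-0.0005,0.001,0.079],"roll": 0},
])

```text
time_s: 7.73
position: [0.4282, -0.2842, 0.1218]
eef_rot: [-0.001, 0.989, 0.145, 0.001]
ft_force: [2.2, 1.6, -0.4]
gripper_width: 0.0261
```

arm_command([
  {"linear": [0,0,0.003],"roll": 0},
  {"linear": [0,0,0.006],"roll": 0},
  {"linear": [0,0,0.009],"roll": 0},
  {"linear": [0,0,0.012],"roll": 0},
  {"linear": [0,0,0.014],"roll": 0},
  {"linear": [0,0,0.015],"roll": 0},
])

```text
time_s: 8.23
position: [0.428, -0.2838, 0.1074]
eef_rot: [-0.002, 0.989, 0.145, 0.0]
ft_force: [-4.6, 6.7, 12.5]
gripper_width: 0.0262
```

arm_command([
  {"linear": [0,0,0.001],"roll": 0},
  {"linear": [0,0,0.002],"roll": 0},
  {"linear": [0,0,0.003],"roll": 0},
  {"linear": [0,0,0.003],"roll": 0},
])

```text
time_s: 8.57
position: [0.428, -0.2838, 0.1073]
eef_rot: [-0.002, 0.989, 0.145, -0.0]
ft_force: [-7.8, 8.2, 17.9]
gripper_width: 0.0257
```

arm_command([
  {"linear": [0,0,0],"roll": 0},
  {"linear": [0,0,0],"roll": 0},
  {"linear": [0,0,0],"roll": 0},
  {"linear": [0,0,0],"roll": 0},
  {"linear": [0,0,0],"roll": 0},
  {"linear": [0,0,0],"roll": 0},
], gripper=0.075)

```text
time_s: 9.07
position: [0.4277, -0.2837, 0.1068]
eef_rot: [-0.002, 0.989, 0.145, -0.0]
ft_force: [0.0, 0.9, 0.7]
gripper_width: 0.0751
```

arm_command([
  {"linear": [0,0,-0.01],"roll": 0},
  {"linear": [0,0,-0.03],"roll": 0},
  {"linear": [0,0,-0.07],"roll": 0},
  {"linear": [0,0,-0.11],"roll": 0},
  {"linear": [0,0,-0.14],"roll": 0},
  {"linear": [0,0,-0.15],"roll": 0},
  {"linear": [0,0,-0.15],"roll": 0},
])

```text
time_s: 9.65
position: [0.4294, -0.2858, 0.2618]
eef_rot: [0.001, 0.989, 0.145, 0.002]
ft_force: [0.5, 0.9, -0.3]
gripper_width: 0.0749
```

```bash
python3 - <<'E'
from h import *
st=env.state();print(st["time_s"],st["position"],st["ft_force"],st["gripper_width"])
for c in ["wrist","scene","top"]:
    s=env.snapshot(c); cv2.imwrite(f"pics/{c}4.png",s["image"][120:300,60:260].repeat(3,0).repeat(3,1) if c=="scene" else s["image"])
    for l in ["lid_middle","tub","lid_small","lid_wide"]: print(c,l,[(round(d["score"],2),np.round(d["location"],3)) for d in env.pinpoint(c,l)])
E
```

```text
9.65 [ 0.42944926 -0.28578703  0.261846  ] [ 0.49164333  0.8686703  -0.29309729] 0.07488971561848132
wrist lid_middle [(0.84, array([ 0.427, -0.283,  0.068]))]
wrist tub []
wrist lid_small [(0.6, array([ 0.44 ,  0.044, -0.   ]))]
wrist lid_wide []
scene lid_middle [(0.88, array([ 0.411,  0.248, -0.001])), (0.8, array([ 0.652,  0.46 , -0.002]))]
scene tub [(0.72, array([ 0.426, -0.282,  0.004]))]
scene lid_small [(0.93, array([0.438, 0.043, 0.002])), (0.77, array([0.339, 0.404, 0.002])), (0.6, array([0.199, 0.319, 0.   ]))]
scene lid_wide [(0.95, array([ 0.645, -0.096,  0.001]))]
top lid_middle [(0.97, array([ 0.651,  0.465, -0.002])), (0.94, array([ 0.426, -0.28 ,  0.069])), (0.73, array([0.413, 0.251, 0.001])), (0.2, array([ 0.647, -0.095, -0.004]))]
top tub []
top lid_small [(0.82, array([0.442, 0.046, 0.001])), (0.68, array([ 0.204,  0.32 , -0.001])), (0.59, array([ 0.335,  0.402, -0.001]))]
top lid_wide [(0.8, array([ 0.646, -0.096, -0.003]))]
```

View pics/scene4.png

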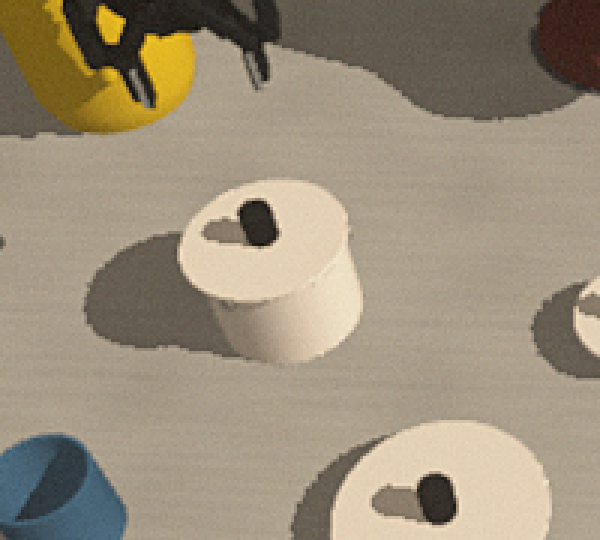

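View pics/wrist4.png

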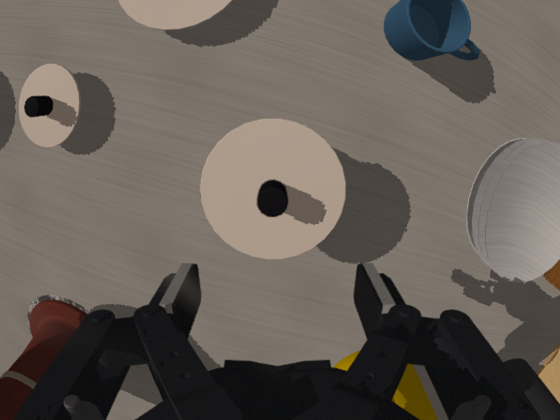

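```bash
python3 -c "
from workcell import env
print(env.close_job())"
```

```text
the job is handed in; nothing more can be done
None
```

The tub is closed: I gripped the white 144 mm lid by its knob, set it in the tub's mouth and pressed it straight down. It came to a hard stop at about 18 N. I then let go, raised the gripper clear and handed the job in at about 10 s of the 35 s allowed.

- **Fit:** after release, the wrist and top cameras both put the lid at the tub's centre within about 4 mm. They read its origin at 68–69 mm, where home is 68 mm. In the pictures it looks level and covers the rim all round. I did not measure its tilt separately.
- **Other lids:** I left the small and wide white lids, and the red and yellow look-alikes, alone. The two white lids still lie knob up on the bench, each over 280 mm from the tub.
- **Missed detections:** in the final check, the scene camera's network did not report the closed lid, and the top and wrist cameras' did not report the covered tub. The scene picture shows both in place. No check contradicted the result.

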